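# Ready the ember cup and hold the charcoal over it with the tongs

### The job

Pick up the upside-down ember cup, turn it over and leave it standing mouth-up on the boards. Then take the spring tongs from their rest, grip the charcoal with them (never touch the charcoal with the gripper itself) and finish while holding it with the tongs, still, above the cup's mouth and clear of it. Do not disturb the other things on the shelf.

Things in the scene. Friction and masses are not known exactly. Their poses are not given: they have to be found in the camera images.
- cup: Blue stoneware ember cup on a dark iron foot, round, 56 mm tall, 0.22 kg; starts upside down on its rim. Origin at the centre of its foot, z out of its mouth (down at the start, origin 56 mm up). Outside: straight wall 62 mm wide from 31 mm above the foot to the rim, below that rounded in like a bowl (59 mm wide at 20 mm, 52 at 12, 42 at 5) to a flat foot 28 mm wide. Wall 4 mm, cavity 25 mm deep.
- cup_mid (a point): Point on the cup's axis at half its height (28 mm from foot and rim), same axes as the cup. The foot is heavy (centre of mass about 15 mm above the foot's underside): laid on its side and let go, the cup rocks upright by itself, foot down.
- charcoal: Black charcoal briquette, an upright round cylinder 32 mm in diameter and 30 mm tall, about 30 g, standing on the pale stone block. Origin at the centre of its underside, z up.
- charcoal_mid (a point): Centre of the charcoal, 15 mm above its underside.
- stand: Pale stone block fixed to the boards, 90 x 90 x 25 mm; origin at the centre of its underside. The charcoal stands on its top, 25 mm up.
- tongs: Spring tongs lying flat across their rest, 0.115 kg: iron hinge at the back, two steel arms (blades 18 mm tall) along the tongs' +x, spread to +y and -y. Origin under the hinge, z up. Wooden grip plates 55 to 128 mm ahead of the hinge. Squeezing them closes both arms alike; a spring opens them (about 8 N at the plates when open, 14 N round the charcoal). Centre of mass 86 mm ahead of the hinge.
- tongs_grip (a point): Where to grip the tongs: middle line, 90 mm ahead of the hinge, at half the arms' height (9 mm above their underside); the gripper closes along the tongs' y. Over the outer faces of the grip plates: 59 mm open; 51 mm half closed, when the faces are parallel and the jaws still leave about 48 mm (good for carrying them open); 43 mm closed on the charcoal.
- tongs_jaw (a point): Middle of the jaws, where the charcoal's centre line should be when they close: middle line, 185 mm ahead of the hinge, 10 mm above the tongs' underside. Jaws are shallow V plates 170 to 201 mm ahead of the hinge, from 2 mm below to 22 mm above the underside; open, about 65 mm between them.
- tongs_left (a joint): Closing angle of each tong arm (the other moves alike): 0 open, about 0.09 when closed on the charcoal, 0.17 fully shut (rad).
- rest: Wooden tongs rest, fixed: board 190 x 70 x 6 mm (long side along its x) with two cross bars 100 mm long (along y), 14 mm wide, 26 mm high, centred 68 mm behind and 58 mm ahead of its centre; fingers fit between the bars. Origin at the centre of its underside; the tongs' hinge lies about 100 mm behind it.
- jar: Bystander: closed celadon jar, 72 mm wide, 100 mm tall. Origin under its centre.
- fish: Bystander: dark wooden fish block, about 85 mm wide, 55 mm tall. Origin under its centre.
- shovel: Bystander: tin ember shovel lying flat, 180 mm long along its x, blade to +x, 15 mm tall.
- bell: Bystander: brass hand bell, 56 mm wide, 86 mm tall, standing upright.
- tin: Bystander: flat red round tin, 64 mm wide, 26 mm tall.
- candle: Bystander: short white candle in a brass holder, 64 mm wide, 88 mm tall.
There are look-alikes about, which are no part of the job. Of the things shaped like the tongs, the steel one is meant. Of the things that look like the cup, take the one that is farthest to the robot's left at the start.

How it is judged:
By the outcome, as a careful person would: the job done as asked, in the order asked, and still so for the second after the job is handed in, while the arm keeps its last pose, push and grip.
It also fails if it takes over 61 s, if anything falls off the work surface, if the arm or the gripper's body presses on something with over 40 N, if the wrist force passes 120 N, or if a joint passes its speed limit or range.

### The arm

A 6-joint arm with a two-finger parallel gripper is mounted at the origin on the work surface. World frame = base frame: x ahead of the robot, y to its left, z up, the work surface at z = 0. Lengths are in m, angles in rad, forces in N, time in s.
With the tool pointing down it reaches from about 0.275 to 0.825 m from the base axis. Payload 5.2 kg.
Tool frame: the origin (TCP) lies between the finger pads; the fingertips stand 25 mm ahead of it and the grasp point (between the pads) lies 6 mm ahead of it; z points along the fingers, y is the line along which they close (so a half turn about z gives the same grasp; the last joint's range is limited). The gripper opens to 93 mm and grips with 3 to 60 N. Pads are 15 mm wide; open, the fingers measure 128 mm over their backs; the gripper's body (75 mm by 188 mm) begins 65 mm behind the grasp point.
Start: joints at [1.125, 0.259, 1.535, -0, 1.348, -0.203], TCP at [0.132, 0.534, 0.244] pointing down, gripper open.
Joint ranges: [-3.14, 3.14], [-0.91, 2.08], [0.19, 2.58], [-1.22, 4.36], [0.22, 2.71], [-3.12, 3.12]. Speed limits (rad/s): [2.57, 2.57, 3.14, 3.14, 3.14, 3.14].

### API

Orientations are given as a unit quaternion [w, x, y, z].
In Python, from rig import r, camera gives the robot as it stands.
- The arm moves only by the tool carry_out, never from a script. Its argument "plan" is a list that holds one entry, the list of rows, each a list of 7 numbers: the shift along the tool's x, y, z as a fraction of full scale, then the turn, a rotation vector about the tool's x, y, z as a fraction of full scale, then the closure, from -1 (fully open) to 1 (shut). In form: [[[dx, dy, dz, wx, wy, wz, grip], ...]]. A call has 1 to 10 rows; each row is the pose to reach, as a shift and turn from the pose commanded when the call began, along the tool's axes at that moment; what a row does not reach only later rows make up. Full scale, the value 1, is 20 cm for a shift and 2 rad for a turn. A row lasts 1/10 s, in which the tool goes at most 50 mm and 8.59 degrees, less where a joint would pass 70% of its speed; a pose out of reach is approached as far as the arm can. A call with a number of a shift or a turn outside -1 to 1 is refused whole. A call with a gripper value outside its range is refused whole. The fingers move at their own pace and stop on an object; "newtons" is the grip in N (left out, the last holds). Time passes only in rows, so rows that repeat a pose let the fingers close. It gives the time, the measured TCP pose, the force, the opening and the grip force at its end, in the units of the state.
- r.get_obs(): the state, without advancing time (a new reading comes with each control period).
- camera(name): name is "scene" or "top" or "wrist"; returns a dict with "pixels" (400x640x3 uint8, red, green, blue), "range_z" (400x640 float32, m along the optical axis (not along the pixel's ray), 0 where there is no reading), "K" (3x3 intrinsics, pixels), "cam_to_world" (4x4, takes a point from camera to world coordinates). Camera axes: x right, y down, z forward; pixel columns grow to the right and rows downward; lengths in m; the calibration is good to about 2 mm. A picture is of the moment at which its call begins.
- r.finish_job(): hands the job in; it is judged then, once.
The state is a dict: "clock": time; "qpos": joint angles; "qvel": joint speeds; "effort": joint torques, N m; "ee_pos": TCP position; "eef_rot": TCP orientation; "wrist_force": force on the tool from outside, world axes, zero at the start; "ft_torque": the same for the moment, N m; "opening": finger opening in m; "grip_force": force on a finger pad.
Only numpy, scipy, OpenCV 4.12 (cv2) and the standard library are available. Lean on these libraries where they do the work, as an engineer would, in place of code of your own. Each camera call takes 0.05 s, during which the arm holds its last target. There are 200 camera calls.

## Working session

There is one attempt and no reset: what is moved stays moved. The work goes in short steps, Python scripts to look and compute and a tool call to move; the robot and the scene stay as the last step left them, time stands still between calls to the robot, and variables do not carry over. Pictures are saved under pics/ and viewed, at most 10 in all, crops included, and the job is handed in when it is done.

Besides the shell and the picture viewer there is one more tool, called after ">>>" as a command line: name --argument value ..., lists and objects as JSON in quotes. carry_out: Moves the arm, as the interface text tells. Its arguments: {"type":"object","properties":{"plan":{"type":"array","items":{"type":"array","items":{"type":"array","items":{"type":"number"}}}},"newtons":{"type":"number"}},"required":["plan"]}

```bash
ls; mkdir -p pics
cat > h.py <<'E'
import numpy as np, cv2
from scipy.spatial.transform import Rotation as R
from rig import r, camera
def snap(n,tag,crop=None,scale=1):
    c=camera(n); im=c["pixels"][:,:,::-1]
    np.savez(f"{tag}.npz",**c)
    if crop: x0,y0,x1,y1=crop; im=im[y0:y1,x0:x1]
    if scale!=1: im=cv2.resize(im,None,fx=scale,fy=scale,interpolation=cv2.INTER_CUBIC)
    cv2.imwrite(f"pics/{tag}.png",im); return c
def cloud(c):
    z=c["range_z"]; K=c["K"]; v,u=np.mgrid[:z.shape[0],:z.shape[1]]
    p=np.stack([(u-K[0,2])/K[0,0]*z,(v-K[1,2])/K[1,1]*z,z],-1)
    T=c["cam_to_world"]; w=p@T[:3,:3].T+T[:3,3]; w[z==0]=np.nan; return w
E
python3 - <<'E'
from h import *
c=snap("top","top1");print(c["K"],c["cam_to_world"])
c=snap("scene","scene1");print(c["cam_to_world"])
print(r.get_obs())
E
```

```text
pics
[[444.15489504   0.         322.18042604]
 [  0.         444.15489504 211.08724562]
 [  0.           0.           1.        ]] [[ 0.00780518 -0.99570137  0.09229222  0.31955489]
 [-0.99995791 -0.00821684 -0.00408131 -0.02085753]
 [ 0.00482211 -0.09225648 -0.9957236   1.27630222]
 [ 0.          0.          0.          1.        ]]
[[ 0.19571042  0.70073139 -0.68605608  1.15101826]
 [ 0.98052749 -0.12825045  0.14872011 -0.16833739]
 [ 0.01622585 -0.70180292 -0.71218634  0.78229295]
 [ 0.          0.          0.          1.        ]]
{'clock': 0.1, 'qpos': array([ 1.12518956e+00,  2.59278650e-01,  1.53596052e+00, -1.05735332e-06,
        1.34798143e+00, -2.02779136e-01]), 'qvel': array([-0.00068782, -0.00043337, -0.00308951, -0.00051528, -0.00058495,
       -0.00032188]), 'effort': array([ 9.68341956e-04, -4.38203323e+01, -2.84646660e+01,  7.20554148e-02,
        3.61661450e-02, -8.07910419e-05]), 'ee_pos': array([0.13201911, 0.53346655, 0.24290147]), 'eef_rot': array([-2.58797272e-04,  1.21115577e-01,  9.92638078e-01, -7.71735268e-04]), 'wrist_force': array([-0.20472537,  0.63400128,  0.76051841]), 'ft_torque': array([-0.01005514, -0.04227511,  0.03369302]), 'grip_force': 0.0, 'opening': 0.09288717459325956}
```

View pics/top1.png

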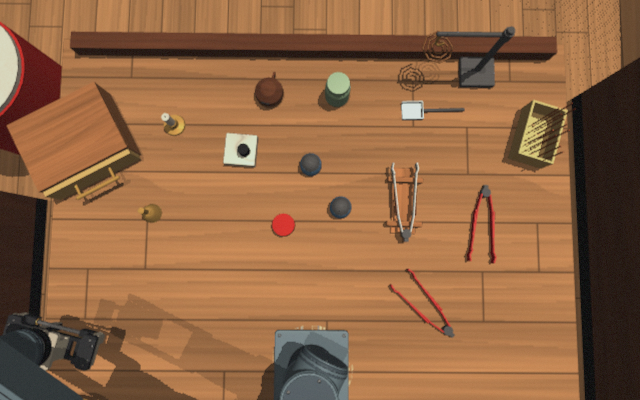

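View pics/scene1.png

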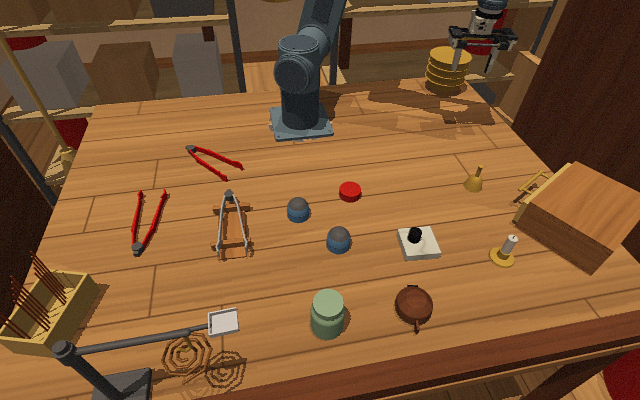

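Top view: there are two cups, at (311,165) and (340,208). The one at (311,165), which is (339,240) in the scene view, lies farther left (+y), so it is the one meant. There are three tongs: steel on the rest at (404,200), and red ones at (482,225) and (420,303). I take the steel pair. The charcoal on the stone is at (243,150).

Run:
```python
from h import *
c=dict(np.load("top1.npz")); w=cloud(c)
im=c["pixels"][:,:,::-1]
cv2.imwrite("pics/crop1.png",cv2.resize(im[125:255,220:430],None,fx=3.8,fy=3.8,interpolation=cv2.INTER_CUBIC))
c2=dict(np.load("scene1.npz")); w2=cloud(c2)
def region(box,zmin,zmax,name):
    x0,y0,x1,y1=box
    for W in (w,w2):
        m=(W[...,0]>x0)&(W[...,0]<x1)&(W[...,1]>y0)&(W[...,1]<y1)&(W[...,2]>zmin)&(W[...,2]<zmax)
        p=W[m]
        if len(p)<5: print(name,len(p)); continue
        mr=cv2.minAreaRect((p[:,:2]*1000).astype(np.float32))
        cc,rr=cv2.minEnclosingCircle((p[:,:2]*1000).astype(np.float32))
        print(name,len(p),p.mean(0).round(4),p.max(0).round(3),'rect',np.round(mr[0],1),np.round(mr[1],1),round(mr[2],1),'circ',np.round(cc,1),round(rr,1))
for n,(u,v) in dict(cup=(311,165),cup2=(340,208),stand=(232,158),coal=(243,150),hinge=(405,236),jL=(394,167),jR=(417,167),tin=(283,225),jar=(338,85),shov=(412,111),fish=(269,92),candle=(172,123),bell=(152,213)).items(): print(n,w[v,u].round(4))
def at(u,v,s): p=w[v,u]; return (p[0]-s,p[1]-s,p[0]+s,p[1]+s)
region(at(311,165,.05),.008,.1,'cup'); region(at(311,165,.05),.05,.1,'cuptop')
region(at(340,208,.05),.008,.1,'cup2')
region(at(241,150,.065),.015,.03,'stand'); region(at(241,150,.06),.03,.1,'coal'); region(at(241,150,.06),.05,.1,'coaltop')
region(at(405,200,.13),.03,.1,'tongs')
p=w2[(abs(w2[...,2])<.01)&(w2[...,0]>.3)&(w2[...,0]<.6)&(abs(w2[...,1])<.3)];print('tablez',np.median(p[:,2]))
p=w[(abs(w[...,2])<.01)&(w[...,0]>.3)&(w[...,0]<.6)&(abs(w[...,1])<.3)];print('tablez',np.median(p[:,2]))
```

```text
cup [0.5617 0.0063 0.054 ]
cup2 [ 0.4418 -0.0751  0.0547]
stand [0.5854 0.2326 0.0268]
coal [0.6022 0.1966 0.0557]
hinge [ 0.3663 -0.2566  0.0418]
jL [ 0.5697 -0.2353 -0.0054]
jR [ 0.5601 -0.2913  0.0465]
tin [0.3951 0.0841 0.0263]
jar [ 0.7739 -0.0661  0.1025]
shov [ 0.7358 -0.2882  0.0026]
fish [0.7713 0.1277 0.0515]
candle [0.6796 0.4001 0.0486]
bell [0.425  0.4494 0.0381]
cup 384 [0.5646 0.0077 0.0462] [0.597 0.039 0.062] rect [568.    8.2] [58.9 58. ] 46.3 circ [569.5   8.6] 30.8
cup 514 [0.5842 0.0042 0.04  ] [0.602 0.038 0.059] rect [577.    5.6] [60.7 51.4] 67.7 circ [572.6   7.7] 30.8
cuptop 183 [0.5688 0.0083 0.0546] [0.593 0.032 0.062] rect [569.9   9.8] [45.1 44.4] 38.9 circ [569.3   8.7] 24.0
cuptop 167 [0.5745 0.0072 0.0541] [0.594 0.029 0.059] rect [572.8   8.6] [40.2 41.1] 77.0 circ [573.2   7.1] 22.2
cup2 376 [ 0.4445 -0.0765  0.0475] [ 0.475 -0.048  0.061] rect [445.6 -77.5] [58.3 59.3] 0.3 circ [446.1 -77.1] 30.4
cup2 447 [ 0.4628 -0.0797  0.0392] [ 0.482 -0.049  0.058] rect [455.2 -78.9] [58.1 50.6] 77.3 circ [452.2 -78.5] 29.9
stand 839 [0.6107 0.21   0.025 ] [0.
[... 254 characters left out ...]
209.6] [82.4 78.7] 82.5 circ [607.6 214.5] 50.9
coal 171 [0.6114 0.1947 0.0489] [0.653 0.212 0.058] rect [619.3 205. ] [60.7 31.3] 35.9 circ [621.4 204.8] 32.1
coaltop 103 [0.6046 0.1972 0.0555] [0.62  0.212 0.062] rect [605.3 197.1] [29.3 29.4] 0.7 circ [605.  197.8] 16.6
coaltop 106 [0.608  0.1963 0.0542] [0.622 0.212 0.058] rect [607.  197.2] [30.2 30.9] 10.1 circ [606.6 197.2] 15.9
tongs 488 [ 0.4541 -0.259   0.0419] [ 0.572 -0.22   0.053] rect [ 462.2 -261.2] [ 82.5 219.5] 89.7 circ [ 464.3 -257.9] 111.9
tongs 418 [ 0.463  -0.2617  0.0417] [ 0.575 -0.22   0.051] rect [ 462.7 -256.3] [ 76.1 224. ] 88.9 circ [ 464.9 -256.2] 114.9
tablez -0.0002880096379672681
tablez 0.00046266906494296656
```

View pics/crop1.png

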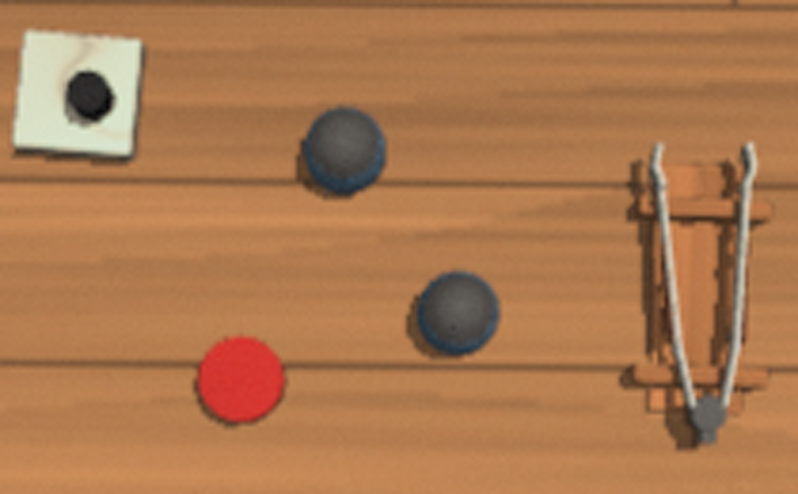

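Crop: the left dark-footed cup at (345,150) is the intended cup, and the right look-alike is at (458,312). The steel tongs lie on the wooden rest with the hinge at (708,415) and the jaws at (658,150) and (750,150).

```bash
cat >> h.py <<'E'
def q2R(q): return R.from_quat([q[1],q[2],q[3],q[0]])
def mk(zdir,ydir):
    "tool rotation with approach zdir and closing axis ~ydir"
    z=np.array(zdir,float); z/=np.linalg.norm(z); y=np.array(ydir,float); y-=z*(y@z); y/=np.linalg.norm(y)
    return R.from_matrix(np.stack([np.cross(y,z),y,z],1))
def row(grasp,rot,off=0.006,o=None):
    "row for placing the grasp point at 'grasp' with rotation rot (either half turn, nearest)"
    o=o or r.get_obs(); R0=q2R(o["eef_rot"]); p=np.array(grasp)-off*rot.as_matrix()[:,2]
    d=R0.inv().apply(p-o["ee_pos"]); w=(R0.inv()*rot).as_rotvec()
    return np.r_[d/.2,w/2].round(4), "mm %.0f deg %.0f"%(1e3*np.linalg.norm(d),np.degrees(np.linalg.norm(w)))
def st():
    o=r.get_obs(); print(round(o["clock"],2),o["qpos"].round(3),o["ee_pos"].round(4),q2R(o["eef_rot"]).as_matrix()[:,1:].T.round(3).tolist(),"F",o["wrist_force"].round(1),"op",round(o["opening"],4),"gf",round(o["grip_force"],1))
E
python3 - <<'E'
from h import *
print([a for a in dir(r) if not a.startswith('_')])
for f in ("top1","scene1"):
    w=cloud(dict(np.load(f+".npz")))
    box=(w[...,0]>.33)&(w[...,0]<.6)&(w[...,1]>-.34)&(w[...,1]<-.19)&(w[...,2]>.033)&(w[...,2]<.06)
    p=w[box]
    for x in np.arange(.33,.6,.02):
        q=p[(p[:,0]>=x)&(p[:,0]<x+.02)]
        if len(q)>3:
            s=np.sort(q[:,1]); g=np.argmax(np.diff(s)); print(f,round(x+.01,2),len(q),s[[0,g,g+1,-1]].round(4),'mid',round((s[0]+s[-1])/2,4),'inner',round((s[g]+s[g+1])/2,4),'z',q[:,2].max().round(3),np.median(q[:,2]).round(3))
    print(p[:,0].min(),p[:,0].max())
E
```

```text
['Unreachable', 'finish_job', 'get_obs']
top1 0.36 46 [-0.274  -0.274  -0.2706 -0.2483] mid -0.2612 inner -0.2723 z 0.048 0.042
top1 0.38 62 [-0.2764 -0.2764 -0.2733 -0.2438] mid -0.2601 inner -0.2749 z 0.051 0.043
top1 0.4 30 [-0.2795 -0.2726 -0.2456 -0.2396] mid -0.2595 inner -0.2591 z 0.048 0.042
top1 0.42 37 [-0.2878 -0.2769 -0.2425 -0.2309] mid -0.2594 inner -0.2597 z 0.049 0.043
top1 0.44 53 [-0.2892 -0.2792 -0.2381 -0.2303] mid -0.2597 inner -0.2586 z 0.048 0.043
top1 0.46 50 [-0.2886 -0.2812 -0.2372 -0.2294] mid -0.259 inner -0.2592 z 0.051 0.043
top1 0.48 40 [-0.2884 -0.2832 -0.2347 -0.228 ] mid -0.2582 inner -0.259 z 0.048 0.043
top1 0.5 36 [-0.2895 -0.2842 -0.2327 -0.2275] mid -0.2585 inner -0.2585 z 0.047 0.043
top1 0.52 28 [-0.2914 -0.2852 -0.2301 -0.2263] mid -0.2589 inner -0.2577 z 0.05 0.043
top1 0.54 36 [-0.2937 -0.2867 -0.2297 -0.2219] mid -0.2578 inner -0.2582 z 0.053 0.045
top1 0.56 33 [-0.2963 -0.29   -0.2261 -0.2206] mid -0.2585 inner -0.258 z 0.053 0.046
top1 0.58 5 [-0.291  -0.289  -0.2266 -0.2232] mid -0.2571 inner -0.2578 z 0.049 0.047
0.3524665823410047 0.5
[... 412 characters left out ...]
2311] mid -0.2586 inner -0.259 z 0.047 0.043
scene1 0.46 34 [-0.2889 -0.2814 -0.2372 -0.2299] mid -0.2594 inner -0.2593 z 0.047 0.042
scene1 0.48 34 [-0.2893 -0.283  -0.2351 -0.2283] mid -0.2588 inner -0.2591 z 0.047 0.044
scene1 0.5 31 [-0.2898 -0.2841 -0.232  -0.2277] mid -0.2588 inner -0.258 z 0.046 0.043
scene1 0.52 24 [-0.2895 -0.286  -0.2305 -0.2275] mid -0.2585 inner -0.2582 z 0.046 0.043
scene1 0.54 32 [-0.292  -0.287  -0.2294 -0.2238] mid -0.2579 inner -0.2582 z 0.05 0.044
scene1 0.56 34 [-0.2961 -0.2907 -0.2264 -0.22  ] mid -0.258 inner -0.2586 z 0.051 0.048
scene1 0.58 19 [-0.2927 -0.2892 -0.2268 -0.2226] mid -0.2577 inner -0.258 z 0.049 0.042
0.3504545321373068 0.5752937798077932
```

Run:
```python
from h import *
a=np.radians(50)
rot=mk([0,-np.sin(a),-np.cos(a)],[1,0,0])
g=np.array([.571,.008,.026])
print(row(g-.13*rot.as_matrix()[:,2],rot))
print(row(g-.13*rot.as_matrix()[:,2],mk([0,0,-1],[1,0,0])))
```

```text
(array([-2.6372, -1.5158,  0.649 ,  0.2878, -0.3683,  0.6191]), 'mm 622 deg 89')
(array([-2.6427e+00, -1.5382e+00,  6.3830e-01, -8.0000e-04,  4.0000e-04,
        6.6400e-01]), 'mm 625 deg 76')
```

>>> carry_out --plan '[[[-1,-0.58,0,0.07,-0.09,0.16,-1],[-1,-0.58,0,0.14,-0.18,0.31,-1],[-1,-0.58,0,0.14,-0.18,0.31,-1],[-1,-0.58,0,0.14,-0.18,0.31,-1],[-1,-0.58,0,0.14,-0.18,0.31,-1]]]'

```text
clock: 0.6
ee_pos: [0.3001, 0.3709, 0.244]
eef_rot: [0.155, 0.408, 0.886, -0.154]
wrist_force: [0.0, 0.1, -1.3]
opening: 0.0928
grip_force: 0.0
```

```bash
cat > t.py <<'E'
from h import *
a=np.radians(50)
rot=mk([0,-np.sin(a),-np.cos(a)],[1,0,0])
g=np.array([.571,.008,.026])
st()
print(row(g-.13*rot.as_matrix()[:,2],rot)); print(row(g,rot))
E
python3 t.py
```

```text
0.6 [ 0.918  0.31   1.546 -0.371  1.534  0.271] [0.3001 0.3709 0.244 ] [[0.772, 0.619, -0.147], [0.15, -0.4, -0.904]] F [ 0.   0.1 -1.3] op 0.0928 gf 0.0
(array([-1.4496,  0.34  ,  1.3108,  0.1474, -0.1934,  0.3142]), 'mm 397 deg 46')
(array([-1.6183,  0.093 ,  1.888 ,  0.1474, -0.1934,  0.3142]), 'mm 498 deg 46')
```

>>> carry_out --plan '[[[-1,0.23,0.9,0.15,-0.19,0.31,-1],[-1,0.23,0.9,0.15,-0.19,0.31,-1],[-1,0.23,0.9,0.15,-0.19,0.31,-1],[-1,0.23,0.9,0.15,-0.19,0.31,-1],[-1,0.23,0.9,0.15,-0.19,0.31,-1],[-1,0.23,0.9,0.15,-0.19,0.31,-1],[-1,0.23,0.9,0.15,-0.19,0.31,-1]]]'

```text
clock: 1.3
ee_pos: [0.4864, 0.1932, 0.1504]
eef_rot: [0.293, 0.637, 0.645, -0.303]
wrist_force: [-0.9, 0.0, 0.7]
opening: 0.093
grip_force: 0.0
```

```bash
python3 t.py
```

```text
1.3 [ 0.582  0.657  1.463 -0.686  1.597  0.761] [0.4864 0.1932 0.1504] [[1.0, 0.004, -0.018], [-0.008, -0.764, -0.646]] F [-0.9  0.   0.7] op 0.093 gf 0.0
(array([-0.1274,  0.4243,  0.4251, -0.0041, -0.0019,  0.0081]), 'mm 123 deg 1')
(array([-0.13  ,  0.4296,  1.0751, -0.0041, -0.0019,  0.0081]), 'mm 233 deg 1')
```

>>> carry_out --plan '[[[-0.13,0.427,0.3,-0.004,-0.002,0.008,-1],[-0.13,0.427,0.43,-0.004,-0.002,0.008,-1],[-0.13,0.427,0.6,-0.004,-0.002,0.008,-1],[-0.13,0.43,0.75,-0.004,-0.002,0.008,-1],[-0.13,0.43,0.9,-0.004,-0.002,0.008,-1],[-0.13,0.43,1,-0.004,-0.002,0.008,-1],[-0.13,0.43,1,-0.004,-0.002,0.008,-1]]]'

```text
clock: 2.0
ee_pos: [0.5694, 0.0264, 0.0412]
eef_rot: [0.298, 0.64, 0.642, -0.298]
wrist_force: [-0.2, -0.3, -0.1]
opening: 0.0928
grip_force: 0.0
```

```bash
python3 t.py; python3 -c "
from h import *
snap('scene','s2',(200,120,520,320),2.4)"
```

```text
2.0 [ 0.294  0.767  1.595 -0.877  1.262  0.784] [0.5694 0.0264 0.0412] [[1.0, 0.003, -0.0], [0.002, -0.764, -0.645]] F [-0.2 -0.3 -0.1] op 0.0928 gf 0.0
(array([ 4.000e-04,  9.100e-03, -5.608e-01,  1.100e-03, -1.300e-03,
        1.200e-03]), 'mm 112 deg 0')
(array([-0.0013,  0.0076,  0.0892,  0.0011, -0.0013,  0.0012]), 'mm 18 deg 0')
```

View pics/s2.png

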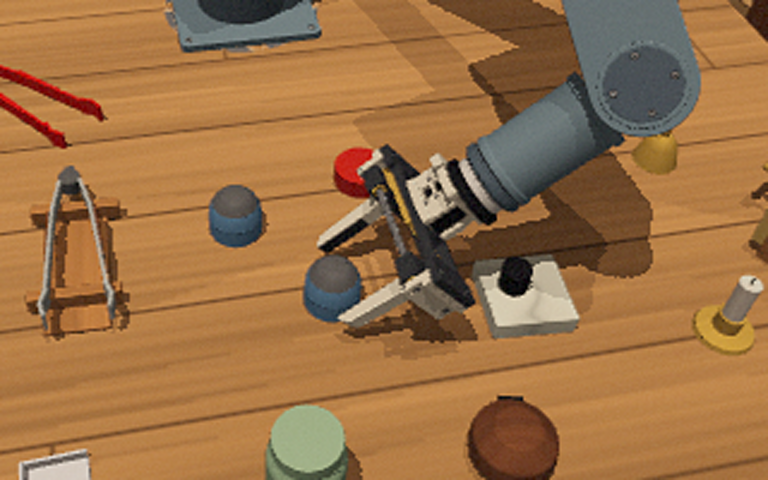

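Picture: the open fingers straddle the left cup at (332,290), well clear of the charcoal at (516,275) and of the other cup. I advance 18 mm and close.

>>> carry_out --plan '[[[0,0.008,0.09,0,0,0,-1],[0,0.008,0.09,0,0,0,-1],[0,0.008,0.09,0,0,0,1],[0,0.008,0.09,0,0,0,1],[0,0.008,0.09,0,0,0,1],[0,0.008,0.09,0,0,0,1],[0,0.008,0.09,0,0,0,1],[0,0.008,0.09,0,0,0,1]]]' --newtons 30

```text
clock: 2.85
ee_pos: [0.5727, 0.0139, 0.0309]
eef_rot: [0.3, 0.64, 0.642, -0.296]
wrist_force: [-3.0, 2.8, 2.5]
opening: 0.0613
grip_force: 30.0
```

```bash
cat > t2.py <<'E'
from h import *
st()
o=r.get_obs(); Rm=q2R(o["eef_rot"])
g=o["ee_pos"]+.006*Rm.as_matrix()[:,2]; print("grasp pt",g.round(4))
# end: at P, closing axis radial, tool tilted b toward +tangential
for P in ([.30,.30],[.32,.26],[.36,.2]):
    rad=np.r_[np.array(P)/np.linalg.norm(P),0]; tan=np.array([-rad[1],rad[0],0])
    for b in (0,70):
        B=np.radians(b); print(P,b,row([*P,.20],mk(np.sin(B)*tan-np.cos(B)*np.array([0,0,1]),rad)))
E
python3 t2.py
```

```text
2.85 [ 0.273  0.778  1.606 -0.897  1.234  0.797] [0.5727 0.0139 0.0309] [[1.0, 0.004, 0.003], [0.005, -0.764, -0.645]] F [-3.   2.8  2.5] op 0.0613 gf 30.0
grasp pt [0.5727 0.0094 0.027 ]
[0.3, 0.3] 0 (array([ 0.2539, -1.3544, -1.665 , -0.1682,  0.4126, -0.3658]), 'mm 432 deg 66')
[0.3, 0.3] 70 (array([ 0.2561, -1.3346, -1.6369,  0.0837,  0.9839, -0.4604]), 'mm 426 deg 125')
[0.32, 0.26] 0 (array([ 0.1249, -1.2553, -1.5116, -0.1458,  0.4182, -0.3178]), 'mm 394 deg 62')
[0.32, 0.26] 70 (array([ 0.1258, -1.2377, -1.4821,  0.0731,  0.9992, -0.4004]), 'mm 387 deg 124')
[0.36, 0.2] 0 (array([-0.0687, -1.0566, -1.2813, -0.1078,  0.4259, -0.2359]), 'mm 332 deg 57')
[0.36, 0.2] 70 (array([-0.0695, -1.0431, -1.2497,  0.0549,  1.0203, -0.2978]), 'mm 326 deg 122')
```

>>> carry_out --plan '[[[-0.19,0,-0.16,0,0,0,1],[-0.38,0,-0.32,0,0,0,1],[-0.57,0,-0.48,0,0,0,1],[-0.57,0,-0.48,0,0.1,-0.05,1],[-0.38,-0.3,-0.74,0,0.2,-0.1,1],[-0.2,-0.6,-1,0.02,0.3,-0.15,1],[-0.2,-0.6,-1,0.04,0.4,-0.2,1],[-0.2,-0.6,-1,0.04,0.45,-0.22,1],[-0.2,-0.6,-1,0.04,0.45,-0.22,1]]]'

```text
clock: 3.75
ee_pos: [0.4498, 0.1433, 0.1911]
eef_rot: [-0.059, 0.577, 0.809, -0.094]
wrist_force: [0.0, 0.1, -3.8]
opening: 0.0615
grip_force: 30.0
```

```bash
python3 t2.py
```

```text
3.75 [ 0.115  0.302  1.631 -0.06   1.423 -0.202] [0.4498 0.1433 0.1911] [[0.922, 0.317, -0.22], [-0.204, -0.083, -0.975]] F [ 0.   0.1 -3.8] op 0.0615 gf 30.0
grasp pt [0.4485 0.1428 0.1852]
[0.3, 0.3] 0 (array([ 0.9846, -0.4584,  0.0151, -0.1104, -0.0193, -0.2254]), 'mm 217 deg 29')
[0.3, 0.3] 70 (array([ 0.9595, -0.442 ,  0.032 ,  0.0412,  0.5781, -0.2627]), 'mm 211 deg 73')
[0.32, 0.26] 0 (array([ 0.7629, -0.4297,  0.0113, -0.1109, -0.0135, -0.174 ]), 'mm 175 deg 24')
[0.32, 0.26] 70 (array([ 0.7367, -0.4159,  0.0288,  0.0096,  0.5882, -0.2188]), 'mm 169 deg 72')
[0.36, 0.2] 0 (array([ 0.414 , -0.3404, -0.0046, -0.1112, -0.0037, -0.0868]), 'mm 107 deg 16')
[0.36, 0.2] 70 (array([ 0.3864, -0.3313,  0.0139, -0.0439,  0.6029, -0.1435]), 'mm 102 deg 71')
```

>>> carry_out --plan '[[[0.96,-0.44,0,0.04,0.58,-0.26,1],[0.96,-0.44,0,0.04,0.58,-0.26,1],[0.96,-0.44,0,0.04,0.58,-0.26,1],[0.96,-0.44,0.02,0.04,0.58,-0.26,1],[0.96,-0.44,0.03,0.04,0.58,-0.26,1],[0.96,-0.44,0.03,0.04,0.58,-0.26,1],[0.96,-0.44,0.03,0.04,0.58,-0.26,1],[0.96,-0.44,0.03,0.04,0.58,-0.26,1],[0.96,-0.44,0.03,0.04,0.58,-0.26,1],[0.96,-0.44,0.03,0.04,0.58,-0.26,1]]]'

```text
clock: 4.75
ee_pos: [0.3079, 0.2933, 0.198]
eef_rot: [-0.53, 0.321, 0.754, 0.22]
wrist_force: [-0.3, -0.2, -3.4]
opening: 0.0616
grip_force: 30.0
```

```bash
cat > t3.py <<'E'
from h import *
st()
P=[.30,.30]
rad=np.r_[np.array(P)/np.linalg.norm(P),0]; tan=np.array([-rad[1],rad[0],0])
for b in (70,75):
  for z in (.08,.034):
    B=np.radians(b); print(b,z,row([*P,z],mk(np.sin(B)*tan-np.cos(B)*np.array([0,0,1]),rad)))
E
python3 t3.py; python3 -c "
from h import *
snap('scene','s3')"
```

```text
4.75 [-0.089  0.566  1.848  0.676  1.793 -1.102] [0.3079 0.2933 0.198 ] [[0.716, 0.698, -0.009], [-0.658, 0.671, -0.342]] F [-0.3 -0.2 -3.4] op 0.0616 gf 30.0
70 0.08 (array([-5.365e-01,  3.000e-04,  2.205e-01,  4.800e-03,  2.000e-04,
       -6.400e-03]), 'mm 116 deg 1')
70 0.034 (array([-7.526e-01,  2.300e-03,  2.993e-01,  4.800e-03,  2.000e-04,
       -6.400e-03]), 'mm 162 deg 1')
75 0.08 (array([-5.392e-01,  3.000e-04,  2.206e-01,  5.100e-03,  4.380e-02,
       -6.200e-03]), 'mm 117 deg 5')
75 0.034 (array([-0.7552,  0.0023,  0.2994,  0.0051,  0.0438, -0.0062]), 'mm 162 deg 5')
```

View pics/s3.png

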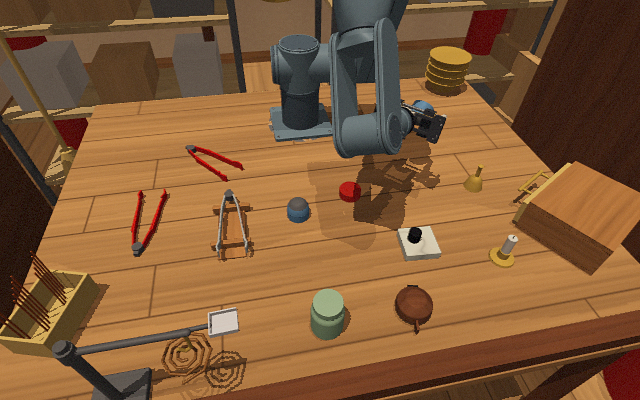

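Run:
```python
from h import *
for c in (dict(np.load("s3.npz")),camera("top")):
    w=cloud(c); m=(w[...,0]>.2)&(w[...,0]<.6)&(w[...,1]>0.0)&(w[...,1]<.42)&(w[...,2]>.1)&(w[...,2]<.9)
    p=w[m]; 
    for z in np.arange(.1,.36,.04):
        q=p[(p[:,2]>=z)&(p[:,2]<z+.04)]
        if len(q)>3: print(round(z,2),len(q),q.min(0).round(3),q.max(0).round(3))
```

```text
0.14 10 [0.316 0.283 0.165] [0.326 0.292 0.179]
0.18 315 [0.275 0.157 0.18 ] [0.449 0.334 0.22 ]
0.22 727 [0.282 0.019 0.22 ] [0.535 0.325 0.26 ]
0.26 550 [0.386 0.001 0.26 ] [0.58  0.305 0.3  ]
0.3 1365 [0.432 0.    0.3  ] [0.6   0.181 0.34 ]
0.34 1801 [0.392 0.    0.34 ] [0.6   0.142 0.38 ]
0.18 149 [0.392 0.242 0.192] [0.446 0.305 0.22 ]
0.22 438 [0.375 0.211 0.22 ] [0.444 0.321 0.26 ]
0.26 440 [0.375 0.059 0.26 ] [0.506 0.31  0.3  ]
0.3 707 [0.424 0.    0.3  ] [0.6   0.188 0.34 ]
0.34 1390 [0.442 0.001 0.34 ] [0.596 0.142 0.38 ]
```

Run:
```python
from h import *
c=dict(np.load("s3.npz"))
w=cloud(c); m=(w[...,0]>.2)&(w[...,0]<.65)&(w[...,1]>-.15)&(w[...,1]<.42)&(w[...,2]>.1)&(w[...,2]<.3)
p=w[m]
for y in np.arange(-.15,.4,.04):
    q=p[(p[:,1]>=y)&(p[:,1]<y+.04)]
    if len(q)>3: i=q[:,2].argmin(); print(round(y,2),len(q),'low',q[i].round(3),q.min(0).round(3),q.max(0).round(3))
```

```text
-0.03 71 low [0.538 0.007 0.269] [ 0.534 -0.007  0.269] [0.548 0.01  0.3  ]
0.01 163 low [0.53  0.021 0.255] [0.53  0.01  0.255] [0.567 0.05  0.299]
0.05 36 low [0.56  0.051 0.286] [0.56  0.05  0.286] [0.58  0.089 0.3  ]
0.13 44 low [0.31  0.157 0.219] [0.308 0.157 0.219] [0.508 0.17  0.3  ]
0.17 215 low [0.441 0.206 0.236] [0.386 0.17  0.236] [0.481 0.21  0.3  ]
0.21 172 low [0.402 0.245 0.21 ] [0.315 0.21  0.21 ] [0.44  0.25  0.283]
0.25 710 low [0.316 0.287 0.169] [0.275 0.25  0.169] [0.449 0.29  0.265]
0.29 209 low [0.316 0.291 0.165] [0.282 0.29  0.165] [0.443 0.328 0.267]
```

>>> carry_out --plan '[[[-0.2,0,0.08,0.005,0.02,-0.006,1],[-0.38,0,0.15,0.005,0.044,-0.006,1],[-0.54,0,0.22,0.005,0.044,-0.006,1],[-0.6,0.002,0.243,0.005,0.044,-0.006,1],[-0.66,0.002,0.265,0.005,0.044,-0.006,1],[-0.7,0.002,0.28,0.005,0.044,-0.006,1],[-0.73,0.002,0.29,0.005,0.044,-0.006,1],[-0.74,0.002,0.294,0.005,0.044,-0.006,1],[-0.74,0.002,0.294,0.005,0.044,-0.006,1]]]'

```text
clock: 5.75
ee_pos: [0.3044, 0.2968, 0.0411]
eef_rot: [-0.561, 0.302, 0.734, 0.234]
wrist_force: [0.1, -0.2, -2.8]
opening: 0.0614
grip_force: 30.0
```

```bash
python3 t3.py
```

```text
5.75 [-0.088  0.916  1.836  0.669  1.611 -1.328] [0.3044 0.2968 0.0411] [[0.706, 0.708, 0.004], [-0.683, 0.682, -0.261]] F [ 0.1 -0.2 -2.8] op 0.0614 gf 30.0
70 0.08 (array([ 1.972e-01, -3.500e-03, -5.480e-02, -1.000e-04, -4.240e-02,
        1.900e-03]), 'mm 41 deg 5')
70 0.034 (array([-0.0248, -0.0043,  0.0053, -0.0001, -0.0424,  0.0019]), 'mm 5 deg 5')
75 0.08 (array([ 0.1946, -0.0035, -0.0549, -0.0002,  0.0013,  0.0019]), 'mm 40 deg 0')
75 0.034 (array([-0.0274, -0.0043,  0.0052, -0.0002,  0.0013,  0.0019]), 'mm 6 deg 0')
```

>>> carry_out --plan '[[[-0.015,0,0.004,0,0,0,1],[-0.029,0,0.008,0,0,0,1],[-0.034,0,0.009,0,0,0,1],[-0.034,0,0.009,0,0,0,1]]]'

```text
clock: 6.15
ee_pos: [0.3042, 0.297, 0.0344]
eef_rot: [-0.562, 0.302, 0.734, 0.234]
wrist_force: [0.6, 0.7, 1.6]
opening: 0.0617
grip_force: 30.0
```

```bash
python3 t3.py; python3 -c "
from h import *
snap('scene','s4',(360,60,520,180),4.5)"
```

```text
6.15 [-0.089  0.931  1.833  0.669  1.604 -1.335] [0.3042 0.297  0.0344] [[0.707, 0.708, 0.003], [-0.683, 0.683, -0.259]] F [0.6 0.7 1.6] op 0.0617 gf 30.0
70 0.08 (array([ 2.295e-01, -3.400e-03, -6.460e-02,  1.000e-04, -4.360e-02,
        1.700e-03]), 'mm 48 deg 5')
70 0.034 (array([ 0.0073, -0.0041, -0.005 ,  0.0001, -0.0436,  0.0017]), 'mm 2 deg 5')
75 0.08 (array([ 2.268e-01, -3.400e-03, -6.470e-02,  0.000e+00,  1.000e-04,
        1.700e-03]), 'mm 47 deg 0')
75 0.034 (array([ 0.0047, -0.0041, -0.0051,  0.    ,  0.0001,  0.0017]), 'mm 2 deg 0')
```

View pics/s4.png

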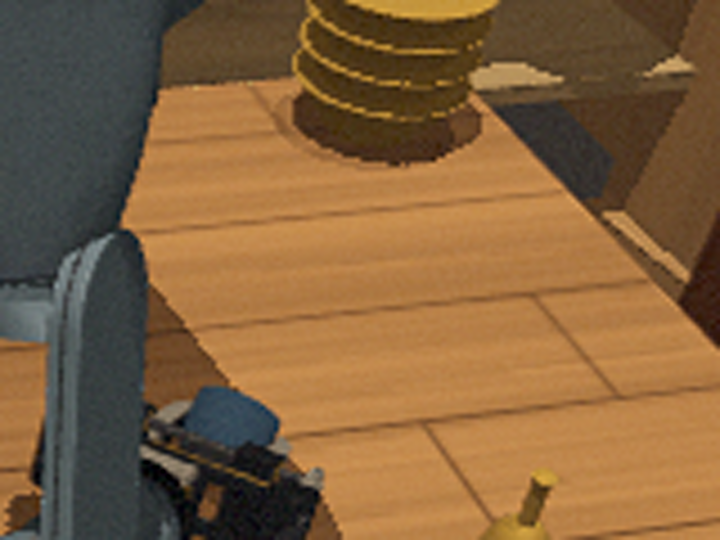

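Picture: the cup at (232,415) is held by its side, mouth tilted up and away from the palm, with its bowl just touching the boards. I open and back off.

>>> carry_out --plan '[[[0,0,0,0,0,0,-1],[0,0,-0.05,0,0,0,-1],[0,0,-0.15,0,0,0,-1],[0,0,-0.3,0,0,0,-1],[0.02,0,-0.45,0,0,0,-1],[0.05,0,-0.6,0,0,0,-1],[0.05,0,-0.6,0,0,0,-1]]]'

```text
clock: 6.9
ee_pos: [0.3879, 0.2142, 0.0752]
eef_rot: [-0.559, 0.303, 0.736, 0.234]
wrist_force: [-0.2, 0.9, -0.1]
opening: 0.093
grip_force: 0.0
```

Run:
```python
from h import *
st()
a=snap('wrist','w1'); b=camera('scene')
for c in (a,b):
    w=cloud(c); m=(w[...,0]>.2)&(w[...,0]<.40)&(w[...,1]>.2)&(w[...,1]<.42)&(w[...,2]>.006)&(w[...,2]<.08)
    p=w[m]; print(len(p)); 
    for z in np.arange(.006,.08,.008):
        q=p[(p[:,2]>=z)&(p[:,2]<z+.008)]
        if len(q)>3: print(round(z,3),len(q),q.min(0).round(3),q.max(0).round(3))
```

```text
6.9 [-0.211  0.905  1.638  0.572  1.809 -1.255] [0.3879 0.2142 0.0752] [[0.708, 0.706, 0.006], [-0.68, 0.684, -0.266]] F [-0.2  0.9 -0.1] op 0.093 gf 0.0
4102
0.006 76 [0.317 0.255 0.006] [0.348 0.289 0.014]
0.014 206 [0.308 0.251 0.014] [0.352 0.293 0.022]
0.022 368 [0.298 0.25  0.022] [0.353 0.309 0.03 ]
0.03 1069 [0.294 0.25  0.03 ] [0.353 0.309 0.038]
0.038 843 [0.294 0.25  0.038] [0.353 0.309 0.046]
0.046 904 [0.294 0.25  0.046] [0.353 0.309 0.054]
0.054 636 [0.292 0.25  0.054] [0.353 0.311 0.057]
372
0.006 4 [0.328 0.258 0.011] [0.341 0.27  0.014]
0.014 14 [0.319 0.254 0.014] [0.35  0.289 0.022]
0.022 51 [0.292 0.253 0.022] [0.354 0.307 0.03 ]
0.03 92 [0.293 0.252 0.03 ] [0.354 0.311 0.038]
0.038 72 [0.292 0.253 0.038] [0.354 0.311 0.046]
0.046 82 [0.293 0.251 0.046] [0.353 0.312 0.054]
0.054 57 [0.293 0.251 0.054] [0.353 0.312 0.058]
```

View pics/w1.png

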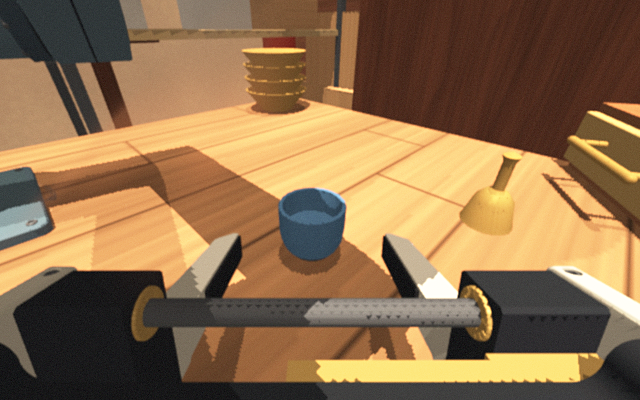

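Picture: the cup stands mouth-up at (312,222) in the wrist view; the bell at (490,205) and the rest are undisturbed. Now I go to the tongs.

```bash
cat > t4.py <<'E'
from h import *
st()
d=mk([0,0,-1],[0.011,-1,0])
for g in ([.40,.12,.25],[.462,-.05,.22],[.462,-.259,.16],[.462,-.259,.035]): print(g,row(g,d))
E
python3 t4.py
```

```text
7.0 [-0.208  0.906  1.644  0.573  1.806 -1.256] [0.3847 0.2161 0.0745] [[0.707, 0.707, 0.003], [-0.682, 0.683, -0.262]] F [-0.8  0.1 -0.4] op 0.0931 gf 0.0
[0.4, 0.12, 0.25] (array([ 0.7737, -0.2831, -0.6179, -0.74  , -0.313 ,  0.969 ]), 'mm 206 deg 144')
[0.462, -0.05, 0.22] (array([ 0.4154, -0.6657, -1.3705, -0.74  , -0.313 ,  0.969 ]), 'mm 316 deg 144')
[0.462, -0.259, 0.16] (array([-0.0652, -1.4059, -2.0055, -0.74  , -0.313 ,  0.969 ]), 'mm 490 deg 144')
[0.462, -0.259, 0.035] (array([-0.6684, -1.4079, -1.8418, -0.74  , -0.313 ,  0.969 ]), 'mm 483 deg 144')
```

>>> carry_out --plan '[[[0.25,0,-0.1,0,0,0,-1],[0.5,-0.1,-0.3,0,-0.1,0,-1],[0.77,-0.28,-0.5,0,-0.2,0,-1],[0.77,-0.28,-0.62,0,-0.3,0,-1],[0.77,-0.28,-0.62,0,-0.42,0,-1],[0.77,-0.28,-0.62,0,-0.5,0,-1],[0.77,-0.28,-0.62,0,-0.58,0,-1],[0.77,-0.28,-0.62,0,-0.65,0,-1],[0.77,-0.28,-0.62,0,-0.65,0,-1],[0.77,-0.28,-0.62,0,-0.65,0,-1]]]'

```text
clock: 8.0
ee_pos: [0.3991, 0.1214, 0.2554]
eef_rot: [-0.0, 0.381, 0.925, 0.002]
wrist_force: [-1.1, 0.6, -0.2]
opening: 0.0928
grip_force: 0.0
```

```bash
python3 t4.py
```

```text
8.0 [ 0.023  0.003  1.806  0.004  1.332 -0.767] [0.3991 0.1214 0.2554] [[0.704, 0.71, 0.004], [0.001, 0.004, -1.0]] F [-1.1  0.6 -0.2] op 0.0928 gf 0.0
[0.4, 0.12, 0.25] (array([-8.1000e-03, -1.5000e-03, -2.9000e-03, -3.0000e-04, -2.8000e-03,
        1.1744e+00]), 'mm 2 deg 135')
[0.462, -0.05, 0.22] (array([-8.2720e-01, -3.8690e-01,  1.4390e-01, -3.0000e-04, -2.8000e-03,
        1.1744e+00]), 'mm 185 deg 135')
[0.462, -0.259, 0.16] (array([-1.5641e+00, -1.1297e+00,  4.3950e-01, -3.0000e-04, -2.8000e-03,
        1.1744e+00]), 'mm 396 deg 135')
[0.462, -0.259, 0.035] (array([-1.5654e+00, -1.1321e+00,  1.0645e+00, -3.0000e-04, -2.8000e-03,
        1.1744e+00]), 'mm 441 deg 135')
```

>>> carry_out --plan '[[[-0.2,-0.1,0,0,0,0.07,-1],[-0.4,-0.2,0.05,0,0,0.14,-1],[-0.6,-0.3,0.1,0,0,0.22,-1],[-0.83,-0.39,0.14,0,0,0.3,-1],[-0.9,-0.5,0.14,0,0,0.37,-1],[-0.95,-0.65,0.14,0,0,0.45,-1],[-1,-0.8,0.14,0,0,0.52,-1],[-1,-0.9,0.14,0,0,0.6,-1],[-1,-0.9,0.14,0,0,0.67,-1],[-1,-0.9,0.14,0,0,0.75,-1]]]'

```text
clock: 9.0
ee_pos: [0.4136, -0.1473, 0.2242]
eef_rot: [-0.005, 0.907, 0.422, -0.001]
wrist_force: [0.4, -0.3, 0.4]
opening: 0.0928
grip_force: 0.0
```

```bash
python3 t4.py
```

```text
9.0 [-0.601  0.077  1.807  0.004  1.267  0.098] [ 0.4136 -0.1473  0.2242] [[0.765, -0.644, -0.01], [-0.005, 0.009, -1.0]] F [ 0.4 -0.3  0.4] op 0.0928 gf 0.0
[0.4, 0.12, 0.25] (array([ 9.789e-01, -9.145e-01, -1.469e-01, -5.300e-03,  6.000e-04,
        4.300e-01]), 'mm 270 deg 49')
[0.462, -0.05, 0.22] (array([ 0.5279, -0.1284, -0.0061, -0.0053,  0.0006,  0.43  ]), 'mm 109 deg 49')
[0.462, -0.259, 0.16] (array([-0.2724,  0.5476,  0.2847, -0.0053,  0.0006,  0.43  ]), 'mm 135 deg 49')
[0.462, -0.259, 0.035] (array([-2.744e-01,  5.537e-01,  9.096e-01, -5.300e-03,  6.000e-04,
        4.300e-01]), 'mm 220 deg 49')
```

Move above the tongs, then take a refined look from the wrist.

>>> carry_out --plan '[[[-0.1,0.2,0.05,0,0,0.07,-1],[-0.2,0.4,0.1,0,0,0.14,-1],[-0.27,0.55,0.2,0,0,0.22,-1],[-0.27,0.55,0.28,0,0,0.29,-1],[-0.27,0.55,0.28,-0.003,0,0.36,-1],[-0.27,0.55,0.28,-0.005,0,0.43,-1],[-0.27,0.55,0.28,-0.005,0,0.43,-1],[-0.27,0.55,0.28,-0.005,0,0.43,-1]]]'

```text
clock: 9.8
ee_pos: [0.4646, -0.2583, 0.1678]
eef_rot: [0.0, 1.0, 0.011, -0.0]
wrist_force: [-0.3, -0.7, 0.0]
opening: 0.0933
grip_force: 0.0
```

```bash
python3 t4.py
python3 - <<'E'
from h import *
c=snap('wrist','w2')
w=cloud(c)
box=(w[...,0]>.33)&(w[...,0]<.6)&(w[...,1]>-.34)&(w[...,1]<-.19)&(w[...,2]>.036)&(w[...,2]<.055)
p=w[box]; print(len(p))
for x in np.arange(.33,.6,.02):
    q=p[(p[:,0]>=x)&(p[:,0]<x+.02)]
    if len(q)>3:
        s=np.sort(q[:,1]); g=np.argmax(np.diff(s)); print(round(x+.01,2),len(q),s[[0,g,g+1,-1]].round(4),'mid',round((s[0]+s[-1])/2,4),'z',np.median(q[:,2]).round(4))
E
```

```text
9.8 [-0.717  0.29   1.689 -0.     1.163  0.831] [ 0.4646 -0.2583  0.1678] [[0.022, -1.0, 0.0], [-0.0, -0.0, -1.0]] F [-0.3 -0.7  0. ] op 0.0933 gf 0.0
[0.4, 0.12, 0.25] (array([-2.8050e-01, -1.8983e+00, -4.4150e-01,  2.0000e-04,  1.0000e-04,
        5.7000e-03]), 'mm 394 deg 1')
[0.462, -0.05, 0.22] (array([ 1.0400e-02, -1.0417e+00, -2.9120e-01,  2.0000e-04,  1.0000e-04,
        5.7000e-03]), 'mm 216 deg 1')
[0.462, -0.259, 0.16] (array([-0.0129,  0.003 ,  0.0091,  0.0002,  0.0001,  0.0057]), 'mm 3 deg 1')
[0.462, -0.259, 0.035] (array([-1.280e-02,  2.800e-03,  6.341e-01,  2.000e-04,  1.000e-04,
        5.700e-03]), 'mm 127 deg 1')
2899
0.36 164 [-0.2741 -0.2519 -0.2508 -0.2508] mid -0.2625 z 0.0437
0.38 415 [-0.2777 -0.2473 -0.2462 -0.2462] mid -0.262 z 0.0439
0.4 169 [-0.2813 -0.2744 -0.2495 -0.2417] mid -0.2615 z 0.0438
0.42 200 [-0.2897 -0.278  -0.245  -0.2344] mid -0.262 z 0.0439
0.44 308 [-0.2901 -0.2814 -0.2417 -0.2323] mid -0.2612 z 0.0438
0.46 295 [-0.291  -0.283  -0.2396 -0.2314] mid -0.2612 z 0.0438
0.48 273 [-0.2916 -0.2845 -0.2376 -0.2305] mid -0.261 z 0.0438
0.5 240 [-0.292  -0.286  -0.2355 -0.2296] mid -0.2608 z 0.0438
0.52 220 [-0.2929 -0.2876 -0.2336 -0.2281] mid -0.2605 z 0.0437
0.54 258 [-0.2954 -0.2884 -0.2324 -0.2252] mid -0.2603 z 0.0446
0.56 299 [-0.2987 -0.2915 -0.2286 -0.2216] mid -0.2602 z 0.0476
0.58 58 [-0.2949 -0.2907 -0.2292 -0.2246] mid -0.2597 z 0.0476
```

View pics/w2.png

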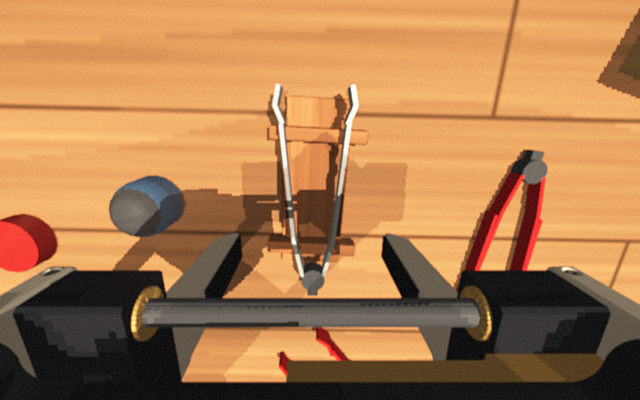

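Picture: the steel tongs lie straight ahead between the fingers, hinge at (312,275) and jaws at (278,95) and (353,95); the red ones at (510,215) are well to the side. I descend and close to half.

>>> carry_out --plan '[[[-0.013,0.008,0.2,0,0,0.005,-1],[-0.013,0.008,0.4,0,0,0.005,-1],[-0.013,0.008,0.55,0,0,0.005,-1],[-0.013,0.008,0.63,0,0,0.005,-1],[-0.013,0.008,0.63,0,0,0.005,-1],[-0.013,0.008,0.63,0,0,0.005,-0.1],[-0.013,0.008,0.63,0,0,0.005,-0.1],[-0.013,0.008,0.63,0,0,0.005,-0.1],[-0.013,0.008,0.63,0,0,0.005,-0.1],[-0.013,0.008,0.63,0,0,0.005,-0.1]]]' --newtons 40

```text
clock: 10.85
ee_pos: [0.463, -0.2614, 0.0433]
eef_rot: [0.001, 1.0, 0.004, 0.001]
wrist_force: [0.5, 1.4, 5.0]
opening: 0.0577
grip_force: 9.6
```

```bash
python3 t4.py
```

```text
10.85 [-0.724  0.445  1.82  -0.     0.873  0.839] [ 0.463  -0.2614  0.0433] [[0.008, -1.0, 0.002], [0.002, -0.002, -1.0]] F [0.5 1.4 5. ] op 0.0577 gf 9.6
[0.4, 0.12, 0.25] (array([-2.9790e-01, -1.9069e+00, -1.0683e+00,  1.1000e-03, -1.2000e-03,
       -1.7000e-03]), 'mm 441 deg 0')
[0.462, -0.05, 0.22] (array([ 0.0053, -1.0549, -0.9157,  0.0011, -0.0012, -0.0017]), 'mm 279 deg 0')
[0.462, -0.259, 0.16] (array([-0.0034, -0.0106, -0.6134,  0.0011, -0.0012, -0.0017]), 'mm 123 deg 0')
[0.462, -0.259, 0.035] (array([-0.0049, -0.012 ,  0.0116,  0.0011, -0.0012, -0.0017]), 'mm 3 deg 0')
```

>>> carry_out --plan '[[[0,0,0,0,0,0,-0.1],[0,0,0,0,0,0,-0.1],[0,0,0,0,0,0,-0.1]]]'

```text
clock: 11.15
ee_pos: [0.4632, -0.2616, 0.0434]
eef_rot: [0.001, 1.0, 0.004, 0.001]
wrist_force: [0.6, 0.9, 5.3]
opening: 0.0515
grip_force: 12.6
```

```bash
python3 -c "
from h import *
st()
d=mk([0,0,-1],[0.011,-1,0])
print(row([.463,-.261,.036],d))"
```

```text
11.15 [-0.724  0.445  1.82  -0.     0.873  0.84 ] [ 0.4632 -0.2616  0.0434] [[0.008, -1.0, 0.003], [0.003, -0.003, -1.0]] F [0.6 0.9 5.3] op 0.0515 gf 12.6
(array([-0.0009, -0.0032,  0.0068,  0.0013, -0.0013, -0.0017]), 'mm 2 deg 0')
```

>>> carry_out --plan '[[[0,0,-0.05,0,0,0,-0.1],[0,0,-0.15,0,0,0,-0.1],[0,0,-0.3,0,0,0,-0.1],[0,0,-0.45,0,0,0,-0.1],[0,0,-0.6,0,0,0,-0.1],[0,0,-0.65,0,0,0,-0.1],[0,0,-0.65,0,0,0,-0.1]]]'

```text
clock: 11.85
ee_pos: [0.463, -0.2616, 0.174]
eef_rot: [0.002, 1.0, 0.004, 0.002]
wrist_force: [0.3, 0.2, -1.3]
opening: 0.0513
grip_force: 10.1
```

```bash
cat > t5.py <<'E'
from h import *
st(); o=r.get_obs(); R0=q2R(o["eef_rot"]).as_matrix()
for n in ("wrist","scene"):
    w=cloud(snap(n,"l_"+n)); t=(w-o["ee_pos"])@R0   # tool frame
    m=(abs(t[...,1])<.045)&(t[...,0]>-.12)&(t[...,0]<.14)&(t[...,2]>-.02)&(t[...,2]<.04)
    p=t[m]; print(n,len(p),p.min(0).round(4) if len(p) else '',p.max(0).round(4) if len(p) else '')
    for x in np.arange(-.12,.14,.02):
        q=p[(p[:,0]>=x)&(p[:,0]<x+.02)]
        if len(q)>5: s=np.sort(q[:,1]); g=np.argmax(np.diff(s)); print(round(x+.01,2),len(q),s[[0,g,g+1,-1]].round(4),'mid',round((s[0]+s[-1])/2,4),'ztop',np.percentile(q[:,2],5).round(4),'zmax',q[:,2].max().round(4))
E
python3 t5.py
```

```text
11.85 [-0.724  0.281  1.684 -0.     1.171  0.84 ] [ 0.463  -0.2616  0.174 ] [[0.008, -1.0, 0.004], [0.004, -0.004, -1.0]] F [ 0.3  0.2 -1.3] op 0.0513 gf 10.1
wrist 10793 [-0.0824 -0.0412 -0.02  ] [0.1113 0.0427 0.0252]
-0.09 44 [-0.0089 -0.0066  0.0083  0.0114] mid 0.0012 ztop 0.0111 zmax 0.0183
-0.07 614 [-0.0161  0.0097  0.0112  0.0185] mid 0.0012 ztop -0.0011 zmax 0.0176
-0.05 467 [-0.0194 -0.0124  0.0145  0.0216] mid 0.0011 ztop -0.0014 zmax 0.0173
-0.03 103 [-0.0247 -0.0164  0.0183  0.0262] mid 0.0007 ztop -0.0004 zmax 0.0182
-0.01 1158 [-0.0252 -0.017   0.0186  0.0269] mid 0.0008 ztop -0.0138 zmax 0.0178
0.01 2977 [-0.0412 -0.018   0.0196  0.0427] mid 0.0007 ztop -0.0182 zmax 0.0252
0.03 1000 [-0.0254 -0.019   0.0203  0.0267] mid 0.0006 ztop -0.0012 zmax 0.0176
0.05 928 [-0.0252 -0.02    0.0214  0.0263] mid 0.0005 ztop -0.0012 zmax 0.0182
0.07 1063 [-0.0262 -0.0204  0.0212  0.0274] mid 0.0006 ztop -0.0043 zmax 0.021
0.09 1492 [-0.0303 -0.021   0.0216  0.0308] mid 0.0003 ztop -0.0052 zmax 0.0205
0.11 947 [-0.0287 -0.0219  0.0224  0.0294] mid 0.0004 ztop -0.0052 zmax 0.021
scene
[... 223 characters left out ...]
0.0221 -0.0163  0.0121  0.0187] mid -0.0017 ztop 0.0001 zmax 0.0174
-0.03 40 [-0.0242 -0.0194  0.0153  0.0238] mid -0.0002 ztop -0.0002 zmax 0.0119
-0.01 49 [-0.0438 -0.0208  0.0163  0.0244] mid -0.0097 ztop -0.0117 zmax 0.0184
0.01 220 [-0.0441 -0.0221  0.0169  0.0395] mid -0.0023 ztop -0.0179 zmax 0.0276
0.03 44 [-0.0279 -0.0221  0.0182  0.0238] mid -0.002 ztop -0.0008 zmax 0.0145
0.05 35 [-0.0276 -0.0233  0.0191  0.0239] mid -0.0019 ztop 0.0004 zmax 0.0198
0.07 37 [-0.0286 -0.0231  0.0189  0.0239] mid -0.0023 ztop -0.0014 zmax 0.0212
0.09 61 [-0.0328 -0.0242  0.0205  0.0283] mid -0.0022 ztop -0.0036 zmax 0.0199
0.11 54 [-0.0304 -0.0248  0.0204  0.0263] mid -0.0021 ztop -0.0029 zmax 0.0199
```

Tongs are held level, with the jaw centre about 95 mm ahead of the TCP. I carry them towards the charcoal.

>>> carry_out --plan '[[[0,-0.05,-0.05,0,0,0,-0.1],[0.02,-0.2,-0.1,0,0,0,-0.1],[0.04,-0.4,-0.1,0,0,0,-0.1],[0.06,-0.6,-0.1,0,0,0,-0.1],[0.08,-0.8,-0.1,0,0,0,-0.1],[0.1,-1,-0.1,0,0,0,-0.1]]]'

```text
clock: 12.55
ee_pos: [0.48, -0.0586, 0.1916]
eef_rot: [0.0, 1.0, 0.004, -0.0]
wrist_force: [0.5, 0.9, -1.9]
opening: 0.0515
grip_force: 10.1
```

>>> carry_out --plan '[[[0.02,-0.2,0,0,0,0,-0.1],[0.04,-0.4,0,0,0,0,-0.1],[0.06,-0.6,0,0,0,0,-0.1],[0.08,-0.8,0,0,0,0,-0.1],[0.08,-0.95,0,0,0,0,-0.1],[0.08,-1,0,0,0,0,-0.1],[0.08,-1,0,0,0,0,-0.1]]]'

```text
clock: 13.25
ee_pos: [0.4945, 0.1405, 0.1913]
eef_rot: [0.001, 1.0, 0.005, -0.0]
wrist_force: [-0.2, 0.2, -0.3]
opening: 0.0517
grip_force: 10.1
```

```bash
cat > t6.py <<'E'
from h import *
st(); o=r.get_obs(); R0=q2R(o["eef_rot"])
for n in ("wrist","scene"):
    c=snap(n,"c_"+n); w=cloud(c)
    dark=(c["pixels"].max(2)<70)
    m=(w[...,0]>.57)&(w[...,0]<.65)&(w[...,1]>.16)&(w[...,1]<.25)&(w[...,2]>.047)&(w[...,2]<.065)
    q=w[m]
    if len(q)<5: print(n,len(q)); continue
    cc,rr=cv2.minEnclosingCircle((q[:,:2]*1000).astype(np.float32))
    print(n,len(q),'mean',q.mean(0).round(4),'circ',np.round(cc,1),round(rr,1),'ztop',np.median(q[:,2]).round(4))
    m=(abs(w[...,0]-.61)<.045)&(abs(w[...,1]-.21)<.045)&(w[...,2]>.015)&(w[...,2]<.032); print('stand z',np.median(w[m][:,2]))
C=np.array([.606,.1975])
d=mk([0,0,-1],[0.008,-1,0]).as_matrix()
for z in (.12,.05):
    p=np.r_[C,0]-.0953*d[:,0]; p[2]=z
    print(z,row(p,R.from_matrix(d),off=0))
E
python3 t6.py
```

```text
13.25 [ 0.061  0.238  1.697 -0.002  1.207  1.622] [0.4945 0.1405 0.1913] [[0.01, -1.0, 0.002], [-0.001, -0.002, -1.0]] F [-0.2  0.2 -0.3] op 0.0517 gf 10.1
wrist 408 mean [0.6069 0.199  0.0545] circ [606.5 196.1] 16.1 ztop 0.0547
stand z 0.02492909718836228
scene 118 mean [0.6087 0.1961 0.0537] circ [607.  198.2] 17.0 ztop 0.0542
stand z 0.024446006489541428
0.12 (array([ 0.0808, -0.2907,  0.3571,  0.0012, -0.    , -0.    ]), 'mm 94 deg 0')
0.05 (array([ 0.0807, -0.2916,  0.7071,  0.0012, -0.    , -0.    ]), 'mm 154 deg 0')
```

>>> carry_out --plan '[[[0.04,-0.1,0.05,0.001,0,0,-0.1],[0.083,-0.289,0.2,0.001,0,0,-0.1],[0.083,-0.289,0.33,0.001,0,0,-0.1],[0.083,-0.289,0.33,0.001,0,0,-0.1],[0.083,-0.289,0.33,0.001,0,0,-0.1]]]'

```text
clock: 13.85
ee_pos: [0.5116, 0.1956, 0.1259]
eef_rot: [0.0, 1.0, 0.003, -0.0]
wrist_force: [0.6, 0.1, -1.3]
opening: 0.0518
grip_force: 10.1
```

```bash
sed -i 's/\.606,\.1975/.6065,.197/' t6.py; python3 t6.py
python3 - <<'E'
import cv2
a=cv2.imread("pics/c_wrist.png")
cv2.imwrite("pics/w3.png",a)
E
```

```text
13.85 [ 0.162  0.362  1.699 -0.     1.081  1.727] [0.5116 0.1956 0.1259] [[0.006, -1.0, 0.0], [-0.0, -0.0, -1.0]] F [ 0.6  0.1 -1.3] op 0.0518 gf 10.1
wrist 1618 mean [0.607  0.1961 0.0548] circ [606.8 196.1] 16.0 ztop 0.0548
stand z 0.02484624679601566
scene 116 mean [0.6087 0.1961 0.0537] circ [607.4 197.2] 16.4 ztop 0.054
stand z 0.02443176802543584
0.12 (array([-0.0079, -0.0014,  0.0368, -0.0002, -0.0017, -0.0011]), 'mm 8 deg 0')
0.05 (array([-9.100e-03, -1.200e-03,  3.868e-01, -2.000e-04, -1.700e-03,
       -1.100e-03]), 'mm 77 deg 0')
```

View pics/w3.png

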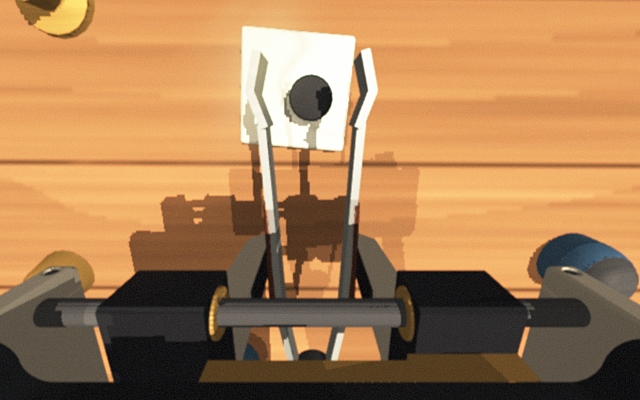

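Picture: charcoal at (310,98) sits midway between the jaws at (262,90) and (366,90), and the jaws clear it on both sides. I descend straight down.

>>> carry_out --plan '[[[0,0,0.08,0,0,0,-0.1],[0,0,0.16,0,0,0,-0.1],[0,0,0.24,0,0,0,-0.1],[0,0,0.31,0,0,0,-0.1],[0,0,0.36,0,0,0,-0.1],[0,0,0.38,0,0,0,-0.1],[0,0,0.38,0,0,0,-0.1]]]'

```text
clock: 14.65
ee_pos: [0.5121, 0.1968, 0.0503]
eef_rot: [-0.0, 1.0, 0.003, 0.001]
wrist_force: [-0.4, -0.4, -0.9]
opening: 0.0516
grip_force: 10.1
```

```bash
python3 t6.py
```

```text
14.65 [0.163 0.46  1.771 0.    0.91  1.727] [0.5121 0.1968 0.0503] [[0.007, -1.0, -0.0], [0.002, 0.0, -1.0]] F [-0.4 -0.4 -0.9] op 0.0516 gf 10.1
wrist 6564 mean [0.6042 0.1965 0.054 ] circ [596.6 197.2] 37.2 ztop 0.0546
stand z 0.024839106903142408
scene 210 mean [0.605 0.196 0.053] circ [598.9 196.9] 35.7 ztop 0.0536
stand z 0.024366957360051456
0.12 (array([-5.300e-03,  3.800e-03, -3.462e-01, -3.000e-04, -1.400e-03,
       -3.000e-04]), 'mm 69 deg 0')
0.05 (array([-0.0063,  0.004 ,  0.0038, -0.0003, -0.0014, -0.0003]), 'mm 2 deg 0')
```

>>> carry_out --plan '[[[0,0,0,0,0,0,0.05],[0,0,0,0,0,0,0.1],[0,0,0,0,0,0,0.2],[0,0,0,0,0,0,0.3],[0,0,0,0,0,0,0.3],[0,0,0,0,0,0,0.3],[0,0,0,0,0,0,0.3],[0,0,0,0,0,0,0.3]]]' --newtons 40

```text
clock: 15.55
ee_pos: [0.512, 0.1971, 0.05]
eef_rot: [-0.0, 1.0, 0.004, 0.001]
wrist_force: [0.4, -0.5, 0.0]
opening: 0.0413
grip_force: 40.0
```

>>> carry_out --plan '[[[0,0,-0.03,0,0,0,0.3],[0,0,-0.08,0,0,0,0.3],[0,0,-0.15,0,0,0,0.3],[0,0,-0.25,0,0,0,0.3],[0,0,-0.35,0,0,0,0.3],[0,0,-0.45,0,0,0,0.3],[0,0,-0.5,0,0,0,0.3],[0,0,-0.5,0,0,0,0.3]]]'

```text
clock: 16.35
ee_pos: [0.5126, 0.1973, 0.1518]
eef_rot: [-0.0, 1.0, 0.004, 0.002]
wrist_force: [-0.1, -1.0, -1.1]
opening: 0.0415
grip_force: 39.9
```

```bash
python3 t5.py
cat > t7.py <<'E'
from h import *
o=r.get_obs(); R0=q2R(o["eef_rot"]).as_matrix()
c=camera("wrist"); w=cloud(c); t=(w-o["ee_pos"])@R0
dk=(c["pixels"].max(2)<75)
m=dk&(abs(t[...,1])<.025)&(t[...,0]>.06)&(t[...,0]<.13)&(t[...,2]>-.03)&(t[...,2]<.05)
q=t[m]; cc,rr=cv2.minEnclosingCircle((q[:,:2]*1000).astype(np.float32)); print('coal tool',len(q),q.mean(0).round(4),np.round(cc,1),round(rr,1),'top z',np.percentile(q[:,2],[5,50,95]).round(4))
w=cloud(camera("top")); m=(abs(w[...,0]-.32)<.06)&(abs(w[...,1]-.28)<.06)&(w[...,2]>.045)&(w[...,2]<.07)
q=w[m]; 
if len(q)>10: print('cup rim',len(q),cv2.minEnclosingCircle((q[:,:2]*1000).astype(np.float32)),q[:,2].max())
C=np.array([.323,.281])
for ps in (0,20,41,60):
    a=np.radians(ps); x=np.array([np.cos(a),np.sin(a),0]); p=np.r_[C,0]-.0955*x; p[2]=.14
    print(ps,p.round(3),row(p,mk([0,0,-1],[np.sin(a),-np.cos(a),0]),off=0))
E
python3 t7.py
```

```text
16.35 [0.164 0.333 1.67  0.    1.134 1.727] [0.5126 0.1973 0.1518] [[0.008, -1.0, -0.001], [0.005, 0.001, -1.0]] F [-0.1 -1.  -1.1] op 0.0415 gf 39.9
wrist 12984 [-0.0832 -0.036  -0.02  ] [0.1115 0.0378 0.0254]
-0.09 70 [-0.0081 -0.0002  0.0055  0.0106] mid 0.0013 ztop 0.0115 zmax 0.0178
-0.07 468 [-0.0148 -0.0085 -0.0052  0.0165] mid 0.0009 ztop -0.0013 zmax 0.0177
-0.05 431 [-0.0169 -0.0107  0.0129  0.0192] mid 0.0011 ztop -0.0015 zmax 0.0169
-0.03 80 [-0.021  -0.0131  0.0149  0.0226] mid 0.0008 ztop -0.0004 zmax 0.0176
-0.01 1011 [-0.0211 -0.0131  0.0146  0.0227] mid 0.0008 ztop -0.0129 zmax 0.0174
0.01 2907 [-0.036  -0.013   0.0144  0.0378] mid 0.0009 ztop -0.0183 zmax 0.0254
0.03 882 [-0.0189 -0.0131  0.0142  0.0205] mid 0.0008 ztop -0.0011 zmax 0.0183
0.05 772 [-0.0172 -0.0131  0.0139  0.0181] mid 0.0005 ztop -0.0011 zmax 0.0186
0.07 943 [-0.0173  0.0053  0.0119  0.0179] mid 0.0003 ztop -0.0043 zmax 0.02
0.09 3658 [-0.0202  0.      0.0005  0.0208] mid 0.0003 ztop -0.0049 zmax 0.0191
0.11 1762 [-0.0183  0.      0.0005  0.0187] mid 0.0002 ztop -0.0048 zmax 0.0137
scene 818 [-0.08
[... 677 characters left out ...]
155 [-0.0169  0.0082  0.0098  0.0172] mid 0.0002 ztop -0.0027 zmax 0.0268
coal tool 575 [ 0.0884  0.0002 -0.0026] [85.7  5.2] 25.6 top z [-0.0048 -0.0036  0.0076]
0 [0.228 0.281 0.14 ] (array([-1.4135e+00, -4.3110e-01,  4.5400e-02, -0.0000e+00,  5.0000e-04,
        3.7000e-03]), 'mm 296 deg 0')
20 [0.233 0.248 0.14 ] (array([-1.3859e+00, -2.6760e-01,  4.5400e-02, -1.0000e-04,  4.0000e-04,
       -1.7080e-01]), 'mm 282 deg 20')
41 [0.251 0.218 0.14 ] (array([-1.2987e+00, -1.1700e-01,  4.5300e-02, -2.0000e-04,  4.0000e-04,
       -3.5410e-01]), 'mm 261 deg 41')
60 [0.275 0.198 0.14 ] (array([-1.1779e+00, -1.5800e-02,  4.5200e-02, -3.0000e-04,  4.0000e-04,
       -5.1990e-01]), 'mm 236 deg 60')
```

>>> carry_out --plan '[[[-0.1,0,0,0,0,-0.03,0.3],[-0.25,0,0,0,0,-0.08,0.3],[-0.4,0,0,0,0,-0.14,0.3],[-0.55,0,0,0,0,-0.2,0.3],[-0.7,0,0,0,0,-0.26,0.3],[-0.8,0,0,0,0,-0.32,0.3],[-0.9,0,0,0,0,-0.39,0.3],[-0.95,-0.01,0,0,0,-0.45,0.3],[-0.97,-0.016,0,0,0,-0.52,0.3],[-0.97,-0.016,0,0,0,-0.52,0.3]]]'

```text
clock: 17.55
ee_pos: [0.3164, 0.1987, 0.149]
eef_rot: [-0.0, 0.865, 0.501, -0.0]
wrist_force: [-0.3, 0.2, -1.1]
opening: 0.0413
grip_force: 39.9
```

```bash
python3 -c "from h import *; st()"; python3 t7.py
```

```text
17.55 [0.26  0.034 2.06  0.    1.048 0.781] [0.3164 0.1987 0.149 ] [[0.867, -0.498, -0.0], [-0.0, -0.0, -1.0]] F [-0.3  0.2 -1.1] op 0.0413 gf 39.9
coal tool 593 [ 0.0946  0.0035 -0.0033] [93.3  2.6] 18.0 top z [-0.0048 -0.0036 -0.002 ]
0 [0.228 0.281 0.14 ] (array([ 1.291e-01, -5.961e-01,  4.640e-02,  1.000e-04, -3.000e-04,
        5.220e-01]), 'mm 122 deg 60')
20 [0.233 0.248 0.14 ] (array([ 2.500e-03, -4.891e-01,  4.640e-02,  2.000e-04, -3.000e-04,
        3.475e-01]), 'mm 98 deg 40')
41 [0.251 0.218 0.14 ] (array([-8.280e-02, -3.374e-01,  4.640e-02,  2.000e-04, -3.000e-04,
        1.642e-01]), 'mm 70 deg 19')
60 [0.275 0.198 0.14 ] (array([-0.1083, -0.1818,  0.0465,  0.0003, -0.0002, -0.0016]), 'mm 43 deg 0')
```

>>> carry_out --plan '[[[-0.03,-0.06,0.02,0,0,0,0.3],[-0.07,-0.12,0.05,0,0,0,0.3],[-0.108,-0.18,0.1,0,0,0,0.3],[-0.108,-0.182,0.14,0,0,0,0.3],[-0.108,-0.182,0.16,0,0,0,0.3],[-0.108,-0.182,0.16,0,0,0,0.3],[-0.108,-0.182,0.16,0,0,0,0.3]]]'

```text
clock: 18.35
ee_pos: [0.2761, 0.1984, 0.1178]
eef_rot: [0.0, 0.866, 0.5, 0.001]
wrist_force: [1.3, -0.7, -1.4]
opening: 0.0413
grip_force: 39.9
```

Run:
```python
from h import *
st(); o=r.get_obs(); R0=q2R(o["eef_rot"]).as_matrix()
print('coal world',(o["ee_pos"]+R0@[.0953,0,.01]).round(4))
for n in ("wrist","scene","top"):
    w=cloud(snap(n,"f_"+n)); m=(abs(w[...,0]-.323)<.06)&(abs(w[...,1]-.281)<.06)&(w[...,2]>.03)&(w[...,2]<.066); q=w[m]
    if len(q)>10: print(n,len(q),q.min(0).round(4),q.max(0).round(4),np.round(cv2.minEnclosingCircle((q[:,:2]*1000).astype(np.float32))[0],1))
a=cv2.imread("pics/f_wrist.png"); b=cv2.imread("pics/f_scene.png")[40:200,340:560]
b=cv2.resize(b,(400,291)); a=cv2.resize(a,(400,250)); cv2.imwrite("pics/f.png",np.vstack([a,b]))
```

```text
18.35 [ 0.291  0.017  2.173 -0.     0.949  0.815] [0.2761 0.1984 0.1178] [[0.866, -0.5, 0.001], [0.002, 0.0, -1.0]] F [ 1.3 -0.7 -1.4] op 0.0413 gf 39.9
coal world [0.3238 0.2809 0.1079]
wrist 1251 [0.2907 0.2504 0.03  ] [0.3488 0.3113 0.0578] [321.6 281. ]
scene 306 [0.2908 0.2513 0.03  ] [0.3549 0.3139 0.0578] [322.2 283.1]
top 54 [0.3318 0.2591 0.0303] [0.3505 0.3075 0.0599] [338.3 283.3]
```

View pics/f.png

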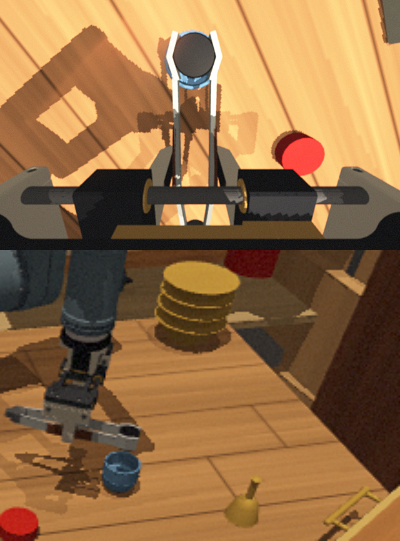

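Picture: upper, the charcoal at (193,55) is held in the jaws directly above the blue cup. Lower, it hangs at (128,432) clear above the open cup at (122,470). I let it settle, then hand in.

>>> carry_out --plan '[[[0,0,0,0,0,0,0.3],[0,0,0,0,0,0,0.3],[0,0,0,0,0,0,0.3],[0,0,0,0,0,0,0.3],[0,0,0,0,0,0,0.3]]]'

```text
clock: 19.0
ee_pos: [0.2754, 0.1983, 0.1176]
eef_rot: [0.0, 0.866, 0.5, 0.001]
wrist_force: [1.2, 0.4, -1.7]
opening: 0.0413
grip_force: 39.9
```

```bash
python3 -c "
from h import *
st(); print(r.finish_job())"
```

```text
19.0 [ 0.291  0.016  2.175 -0.     0.949  0.815] [0.2754 0.1983 0.1176] [[0.866, -0.5, 0.001], [0.001, 0.0, -1.0]] F [ 1.2  0.4 -1.7] op 0.0413 gf 39.9
the job is handed in; nothing more can be done
None
```

The job is handed in at 19 s: the cup stands mouth-up on the boards, and the steel tongs hold the charcoal still, about 35 mm above its mouth.

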